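# Milk pan off its hook, upside down on the drying peg

## Robot

A 7-joint arm with a two-finger parallel gripper is mounted at the origin on the work surface. World frame = base frame: x ahead of the robot, y to its left, z up, the work surface at z = 0. Lengths are in m, angles in rad, forces in N, time in s.
With the tool pointing down it reaches from about 0.425 to 0.925 m from the base axis. Payload 6.8 kg.
Tool frame: the origin (TCP) lies at the very end of the fingers, on their centre line; the grasp point (between the pads) lies 19 mm behind it (r.tcp_to_grasp is the distance from the TCP to the grasp point, in m); z points along the fingers, y is the line along which they close (so a half turn about z gives the same grasp; the last joint's range is limited). The gripper opens to 85 mm and grips with 20 to 120 N. Pads are 22 mm wide; open, the fingers measure 114 mm over their backs; the gripper's body (76 mm by 85 mm) begins 54 mm behind the grasp point. The pads swing forward as they close: fully open they stand 13 mm farther back than shut.
Start: joints at [-1.456, 0.477, 0.022, 1.555, -0.011, 1.109, -0.083], TCP at [0.149, 0.658, 0.231] pointing down, gripper open.
Joint ranges: [-2.96, 2.96], [-0.34, 2.1], [-1.41, 1.46], [0.24, 2.44], [-1.37, 4.51], [0.17, 1.92], [-2.96, 2.96]. Speed limits (rad/s): [2.39, 2.39, 3.14, 3.14, 3.14, 3.14, 3.14].

## Interface

Orientations are given as a rotation vector (axis times angle).
In Python, from plant import status, read_camera, r, cut_out, pinpoint gives the robot as it stands.
- The arm moves only by the tool jog_arm, never from a script. Its argument "moves" is one flat list of numbers, 5 for each row, row after row: the opening, from 0 (shut) to 1 (fully open), then the shift along the tool's x, y, z in cm, then the turn about the tool's z in rad. In form: [jaw, dx, dy, dz, spin, jaw, dx, dy, dz, spin, ...]. A call has 1 to 20 rows; each row is the pose to reach, as a shift and turn from the pose commanded when the call began, along the tool's axes at that moment; what a row does not reach only later rows make up. A row lasts 1/8 s, in which the tool goes at most 62.5 mm and 10.7 degrees, less where a joint would pass 70% of its speed; a pose out of reach is approached as far as the arm can. A call with a gripper value outside its range is refused whole. The fingers move at their own pace and stop on an object; "newtons" is the grip in N (left out, the last holds). Time passes only in rows, so rows that repeat a pose let the fingers close. It gives the time, the measured TCP pose, the force, the opening and the grip force at its end, in the units of the state.
- status.sense(): the state, without advancing time (a new reading comes with each control period).
- read_camera(name): name is "scene" or "top"; returns a dict with "color" (420x560x3 uint8, red, green, blue), "depth" (420x560 float32, m along the optical axis (not along the pixel's ray), 0 where there is no reading), "fx", "fy", "cx", "cy" (pixels), "k1" (the pictures are not rectified: a ray, as slopes to the right and down, at radius r is drawn at 1 + k1 r^2 times it, then the intrinsics apply), "R" (3x3) and "t" (3): a world point X has camera coordinates R X + t. Camera axes: x right, y down, z forward; pixel columns grow to the right and rows downward; lengths in m; the calibration is good to about 2 mm. A picture is of the moment at which its call begins.
- r.sign_off(): hands the job in; it is judged then, once.
Trained networks look in the newest picture that a camera, given by its name, has taken for a name from the list of things; names that differ only in an ending like _2 or _b are one class to them, and where a whole thing is asked for, a point or a joint stands for the part that bears it (a point fixed in the world has none). Each returns a list of dicts, best first, with "confidence" (0 to 1); they miss things now and then, are a little off and sometimes report something else, mostly with a low value. They report only what shows in the picture. A call takes as long as a camera call. They do not tell look-alikes from the thing itself.
- cut_out(camera, target): "mask" (420x560 bool, what is visible of it).
- pinpoint(camera, target): "centre" ([x, y, z] in m, in the coordinates of the camera as it stood for that picture, good to about 4 mm: a listed point, or the origin of a listed thing).
The state is a dict: "t": time; "joint_positions": joint angles; "joint_velocities": joint speeds; "joint_efforts": joint torques, N m; "tool_pos": TCP position; "eef_rot": TCP orientation; "contact_force": force on the tool from outside, world axes, zero at the start; "moment": the same for the moment, N m; "finger_gap": finger opening in m; "finger_force": force on a finger pad.
Only numpy, scipy, OpenCV 4.12 (cv2) and the standard library are available. Lean on these libraries where they do the work, as an engineer would, in place of code of your own. Each camera call takes 0.05 s, during which the arm holds its last target. There are 200 camera calls.

## Task

The long-handled steel milk pan was hung on the hook rail still wet. Lift it up and off its hook, turn it over and set it down gently, mouth down over the empty middle peg of the drying rack, so that its rim lies flat on the rack, and let go of it. Leave the other two hung utensils on their hooks and the two glasses standing where they are on the rack.

Things in the scene. Friction and masses are not known exactly. Their poses are not given: they have to be found in the camera images.
- milk_pan: Straight-sided steel milk pan, the largest vessel of the three utensils on the rail (any hook), 0.18-0.29 kg. Origin: middle of the wire at the outer end of its handle's loop, in the hook. +z: along the handle from pan to loop (up as it hangs), +x: the way the mouth faces (as it hangs level, away from the robot), y across the handle. The mouth's centre is at (47, 0, -198) mm. Hangs freely.
- pan_mouth (a point): Centre of the milk pan's mouth, in the rim's plane; axes as the pan's. The pan is 76 mm wide outside, 71 mm inside, 74 mm deep outside, 71 mm inside, its bottom 74 mm from here along -x.
- pan_grip (a point): Point in the middle of the milk pan's straight flat steel handle, 36 mm from the pan's wall, 74 mm from the pan's axis, 36 mm behind the rim's plane; good to pinch across the 16 mm width (7 mm thick). The handle stands square to the wall, 114 mm long, then a 46 mm wire loop (wire 4.4 mm, opening 20 by 41 mm). Axes as the pan's.
- rail: Free-standing hook rail, fixed to the counter: a bar 12 mm thick along its own y, 355 mm high, on two posts 340 mm apart. Origin on the counter under the middle of the bar; the hooks point to its own -x (towards the robot).
- hook0 (a point): Where a loop rests in the hook at rail y = -108 mm: top of the 5 mm wire, 27 mm in front of the bar, 317 mm above the counter. The hook's level part ends 9 mm in front of this point; its tip is 22 mm in front and 14 mm higher. A loop must rise by 17 to 32 mm before it is drawn forward off the tip.
- hook1 (a point): The same point of the middle hook.
- hook2 (a point): The same point of the hook at rail y = +108 mm.
- rack: Drying rack, fixed to the counter: a birch slat deck (110 by 350 mm, long side along its own y, top face 88 mm above the counter) over an aluminium drip tray (150 by 370 mm, 12 mm high). Three upright dowel pegs, 20 mm thick and 53 mm high above the deck, stand in a row along y at -112, 0 and +112 mm. Origin on the counter under the middle peg; its -x side faces the robot.
- free_peg (a point): Foot of the empty middle peg: on its axis, in the deck's top face; axes as the rack's.
- glass_tall: Drinking glass standing upside down on the rack's peg at y = -112 mm, 66 mm wide at its rim, 115 mm high. Origin: centre of its rim, on the deck.
- glass_short: Drinking glass standing upside down on the rack's peg at y = +112 mm, 72 mm wide at its rim, 85 mm high. Origin: centre of its rim, on the deck.
- ladle: Steel ladle hanging on the rail by a wire loop like the pan's; bowl 80 mm wide, its mouth up. Origin: the loop's outer end, in the hook.
- measure: Small steel measuring cup (49 mm wide, 34 mm deep) with a flat handle, hanging on the rail by a wire loop like the pan's. Origin: the loop's outer end, in the hook.
Things that resemble listed ones, but are neither listed nor needed, are in the scene too. What is shaped like the milk_pan but yellow is not meant.

How it is judged:
On the way:
1. the milk pan has been lifted off its hook and carried clear of the rail (distance of milk_pan from where it was at the start of the episode above 0.08 m), for 0.1 s.
At the end, for the whole second after the job is handed in: The pan is upside down (6 deg) over the middle peg, mouth centre within 30 mm of its axis, rim on the deck (4 mm), still and released; ladle and measuring cup hang on their hooks (moved under 40 mm), the glasses stand on the rack (moved under 15 mm) (angle between milk_pan's own x axis and vertical above 3.04 rad and horizontal distance between pan_mouth and free_peg below 0.03 m and z of pan_mouth in the frame of free_peg between -0.004 and 0.004 m and linear speed of milk_pan below 0.02 m/s and contact force between the fingers and milk_pan below 0.05 N and distance of each of glass_tall, glass_short from where it was at the start of the episode below 0.015 m and distance of each of ladle, measure from where it was at the start of the episode below 0.04 m); the robot touches nothing.
It fails at once if the pan is dropped or banged onto the rack (contact over 45 N) (contact force between milk_pan and rack above 45 N).
It fails at once if the ladle or the measuring cup is knocked off its hook (distance of any of ladle, measure from where it was at the start of the episode above 0.06 m).
It fails at once if a glass on the rack is knocked over or off its peg (angle between any of glass_tall, glass_short's own z axis and vertical above 0.5 rad).
It also fails if it takes over 58 s, if anything falls off the work surface, if the arm or the gripper's body presses on something with over 40 N, if the wrist force passes 120 N, or if a joint passes its speed limit or range.

## Working session

There is one attempt and no reset: what is moved stays moved. The work goes in short steps, Python scripts to look and compute and a tool call to move; the robot and the scene stay as the last step left them, time stands still between calls to the robot, and variables do not carry over. Pictures are saved under pics/ and viewed, at most 10 in all, crops included, and the job is handed in when it is done.

Besides the shell and the picture viewer there is one more tool, called after ">>>" by a JSON object that holds its "op" and its "data", one argument or row to a line. jog_arm: Moves the arm, as the interface text tells. Its arguments: {"type":"object","properties":{"moves":{"type":"array","items":{"type":"number"}},"newtons":{"type":"number"}},"required":["moves"]}

```bash
mkdir -p pics; ls; cat > h.py <<'E'
import numpy as np, cv2
from scipy.spatial.transform import Rotation as Ro
from plant import status, read_camera, r, cut_out, pinpoint
def toworld(c,p): return c["R"].T@(np.asarray(p)-c["t"])
def cloud(c,mask=None):
    d=c["depth"]; m=d>0
    if mask is not None: m&=mask
    v,u=np.nonzero(m)
    K=np.array([[c["fx"],0,c["cx"]],[0,c["fy"],c["cy"]],[0,0,1]])
    xy=cv2.undistortPoints(np.c_[u,v].astype(float)[:,None],K,np.array([c["k1"],0,0,0.]))[:,0]
    z=d[v,u]; P=np.c_[xy*z[:,None],z]
    return (P-c["t"])@c["R"]
E
cat > a.py <<'E'
from h import *
s=status.sense(); print({k:np.round(v,3) for k,v in s.items()})
ims=[]
for n in ("scene","top"):
    c=read_camera(n); ims.append(c["color"]); cv2.imwrite(f"pics/{n}1.png",c["color"][:,:,::-1]); print(n,"cam at",-c["R"].T@c["t"],"fwd",c["R"][2])
    for k in "milk_pan pan_mouth pan_grip rail hook0 hook1 hook2 rack free_peg glass_tall glass_short ladle measure".split():
        print(k,[(np.round(toworld(c,d["centre"]),3).tolist(),round(d["confidence"],2)) for d in pinpoint(n,k)[:3]])
E
python3 a.py
```

```text
pics
{'t': np.float64(0.0), 'joint_positions': array([-1.456,  0.478,  0.022,  1.556, -0.011,  1.109, -0.083]), 'joint_velocities': array([-0.001, -0.   , -0.001,  0.   ,  0.   , -0.001, -0.001]), 'joint_efforts': array([ 1.0000e-03, -5.9643e+01,  1.6080e+00, -2.8120e+01,  1.2000e-02,
        9.0000e-03, -0.0000e+00]), 'tool_pos': array([0.149, 0.658, 0.23 ]), 'eef_rot': array([-3.490e-01, -3.122e+00,  3.000e-03]), 'contact_force': array([-0.121,  0.041, -0.497]), 'moment': array([-0.004,  0.019, -0.012]), 'finger_force': np.float64(0.0), 'finger_gap': np.float64(0.086)}
scene cam at [ 1.16191035 -0.13556897  1.03746719] fwd [-0.60381361  0.09103617 -0.79191006]
milk_pan [([0.714, 0.22, 0.235], 0.89), ([0.337, 0.171, 0.241], 0.68), ([0.597, 0.086, 0.318], 0.59)]
pan_mouth [([0.715, 0.266, 0.039], 0.77), ([0.355, 0.211, 0.037], 0.77), ([0.637, 0.11, 0.122], 0.57)]
pan_grip [([0.6, 0.098, 0.194], 0.81), ([0.717, 0.233, 0.113], 0.74), ([0.347, 0.181, 0.112], 0.61)]
rail []
hook0 [([0.497, 0.283, 0.32], 0.6), ([0.546, 0.186, 0.32], 0.58)]
hook1 [([0.497, 0.283, 0.32], 0.6), ([0.546, 0.18
[... 581 characters left out ...]
0.194], 0.61), ([0.717, 0.266, 0.039], 0.59)]
pan_grip [([0.349, 0.183, 0.11], 0.95), ([0.608, 0.094, 0.193], 0.82), ([0.719, 0.232, 0.11], 0.59)]
rail []
hook0 [([0.595, 0.087, 0.317], 0.93), ([0.496, 0.283, 0.314], 0.93), ([0.544, 0.186, 0.319], 0.78)]
hook1 [([0.595, 0.087, 0.317], 0.93), ([0.496, 0.283, 0.314], 0.93), ([0.544, 0.186, 0.319], 0.78)]
hook2 [([0.595, 0.087, 0.317], 0.93), ([0.496, 0.283, 0.314], 0.93), ([0.544, 0.186, 0.319], 0.78)]
rack [([0.542, -0.284, 0.003], 0.92)]
free_peg [([0.54, -0.287, 0.086], 0.66), ([0.475, -0.375, 0.091], 0.64)]
glass_tall [([0.476, -0.373, 0.094], 0.77)]
glass_short []
ladle [([0.499, 0.28, 0.319], 0.58)]
measure [([0.544, 0.184, 0.32], 0.71)]
```

View pics/scene1.png

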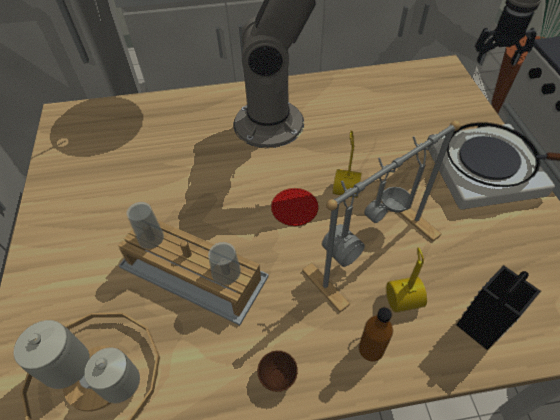

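View pics/top1.png

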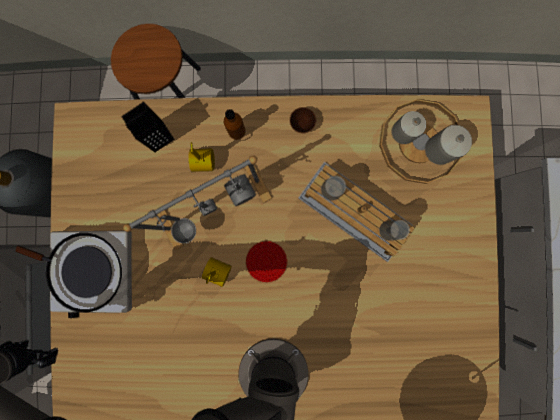

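The scene view shows the pan on the near hook (≈345,245 px) and the rack at ≈(190,265). The top view shows the pan at ≈(240,188), the rack at ≈(365,210), a red trivet at (266,261) and yellow look-alikes at (216,272) and (201,160). The tool always points down, so I plan to lift the pan by its loop, tip it over on the counter, then regrasp the handle. First I'll refine the measurements with depth.

```bash
cat > b.py <<'E'
from h import *
C={n:read_camera(n) for n in("scene","top")}
W={n:cloud(c) for n,c in C.items()}
h0=np.array([.596,.088]); yr=np.array([-.099,.196]); yr/=np.linalg.norm(yr); xr=np.array([yr[1],-yr[0]])
print("rail ang",np.degrees(np.arctan2(*yr[::-1])))
for n,P in W.items():
    q=np.c_[(P[:,:2]-h0)@xr,(P[:,:2]-h0)@yr,P[:,2]]
    b=q[(abs(q[:,0]-.027)<.03)&(q[:,1]>-.05)&(q[:,1]<.27)&(q[:,2]>.335)&(q[:,2]<.4)]
    print(n,"bar",len(b),"x fit",np.round(np.polyfit(b[:,1],b[:,0],1),4),"z pct",np.round(np.percentile(b[:,2],[5,50,95]),4))
    p=q[(abs(q[:,1])<.055)&(q[:,0]>-.06)&(q[:,0]<.08)&(q[:,2]>.03)&(q[:,2]<.335)]
    for lo in np.arange(.06,.335,.02):
        s=p[(p[:,2]>=lo)&(p[:,2]<lo+.02)]
        if len(s): print("  z%.2f n%d x %s y %s"%(lo,len(s),np.round(np.percentile(s[:,0],[2,50,98]),3),np.round(np.percentile(s[:,1],[2,50,98]),3)))
    for k in("glass_short","glass_tall"):
        for d in cut_out(n,k)[:3]:
            g=cloud(C[n],d["mask"]); g=g[g[:,2]>.1]
            if len(g): print(k,round(d["confidence"],2),len(g),np.round(np.median(g,0),3),"zmax",np.round(np.percentile(g[:,2],98),3))
    dk=P[(np.linalg.norm(P[:,:2]-[.541,-.285],axis=1)<.2)&(abs(P[:,2]-.088)<.006)]
    c,sz,a=cv2.minAreaRect(dk[:,:2].astype(np.float32)*1000); print(n,"deck",np.round(c,1),np.round(sz,1),a,"z",np.median(dk[:,2]))
    pg=P[(np.linalg.norm(P[:,:2]-[.541,-.285],axis=1)<.04)&(P[:,2]>.11)&(P[:,2]<.16)]; print("peg",len(pg),np.round(np.median(pg,0),4),pg[:,2].max())
# obstacle map from top: cells with height>6mm
P=W["top"]
for x in np.arange(.74,.24,-.03):
    print("%.2f "%x+" ".join("%3d"%(1000*np.percentile(s,95)) if len(s:=P[(abs(P[:,0]-x)<.015)&(abs(P[:,1]-y)<.015)][:,2]) else " --" for y in np.arange(.3,-.5,-.03)))
E
python3 b.py
```

```text
rail ang 116.7984339169299
scene bar 833 x fit [-0.01    0.0278] z pct [0.3546 0.3604 0.364 ]
  z0.08 n176 x [0.021 0.034 0.045] y [-0.022  0.01   0.029]
  z0.10 n82 x [-0.02   0.033  0.045] y [-0.037  0.031  0.038]
  z0.12 n117 x [-0.025  0.023  0.045] y [-0.037 -0.035  0.037]
  z0.14 n421 x [-0.026  0.022  0.044] y [-0.033 -0.014  0.029]
  z0.16 n135 x [-0.016  0.013  0.042] y [-0.012 -0.002  0.013]
  z0.18 n35 x [0.006 0.012 0.014] y [-0.007 -0.002  0.008]
  z0.20 n31 x [0.007 0.012 0.013] y [-0.008 -0.002  0.008]
  z0.22 n35 x [0.007 0.012 0.013] y [-0.008 -0.002  0.008]
  z0.24 n36 x [0.007 0.012 0.018] y [-0.022 -0.003  0.007]
  z0.26 n47 x [0.006 0.011 0.014] y [-0.007 -0.002  0.007]
  z0.28 n27 x [0.003 0.007 0.01 ] y [-0.014  0.006  0.014]
  z0.30 n10 x [-0.014 -0.009  0.006] y [-0.013 -0.001  0.003]
  z0.32 n39 x [-0.021 -0.003  0.025] y [-0.006 -0.     0.007]
glass_short 0.78 1021 [ 0.624 -0.194  0.17 ] zmax 0.177
glass_tall 0.7 1082 [ 0.493 -0.37   0.178] zmax 0.206
glass_tall 0.63 1946 [0.576 0.184 0.355] zmax 0.365
scene deck [ 539.4 -285.8] [350.7 114. ] 53.19526290893
[... 2488 characters left out ...]
91 202 202  91   4   4
0.41   5   4   4   4   5   4   3   6  10  11  11  10   5   3   5   4   4   4   4   4   5  11  89  91  90   4   5
0.38   3   4   4  72  70  63   4  10  10  11  11  11   8   5   6   5   4   4   4   5   4   4  10  14   5   4   5
0.35   4   3   4  78 235  77   5   7  11  11  12  11   6   4   5   4   4   4   4   4   4   4   4   5   4   4   4
0.32   3   4   5  68 221  76   4   3   8  11  11   9   4   5   4   4   3   5   3   5   6   5   3   4   5   5   5
0.29   4   5   4   4  13   6   3   5   4   3   4   5   4   3   4   4   4   4   4   5   5   4   4   4   5   4   4
0.26   4   3   4   3   4   4   5   4   5   3   5   4   4   5   3   4   5   4   4   5   5   4   5   4   5   5   6
```

```bash
cat >> h.py <<'E'
def go(x,y,z,yang=None):
    """tool-frame shift (cm) and spin for TCP target, tool-y world angle yang (deg, mod 180)"""
    s=status.sense(); R=Ro.from_rotvec(s["eef_rot"]).as_matrix()
    d=R.T@(np.array([x,y,z])-s["tool_pos"])*100
    sp=0
    if yang is not None:
        cur=np.degrees(np.arctan2(R[1,1],R[0,1])); sp=-np.radians((yang-cur+90)%180-90)
    print("shift cm",np.round(d,2),"spin",round(sp,3),"toolz",np.round(R[:,2],3),"q7",round(s["joint_positions"][6],2))
E
python3 -c "
from h import *
go(.149,.658,.45);go(.599,.0885,.43,117)"
```

```text
shift cm [ 1.000e-02 -4.000e-02 -2.187e+01] spin 0 toolz [ 0.  0. -1.] q7 -0.08
shift cm [-56.46 -45.63 -19.87] spin -0.694 toolz [ 0.  0. -1.] q7 -0.08
```

>>> {"op": "jog_arm", "data": {
  "moves": [0.65, 0, 0, -6, 0, 0.65, 0, 0, -12, 0, 0.65, 0, 0, -18, 0, 0.65, -5, -4, -20, -0.1, 0.65, -9.5, -7.7, -20, -0.2, 0.65, -14, -11.4, -20, -0.3, 0.65, -18.5, -15, -20, -0.4, 0.65, -23, -18.6, -20, -0.5, 0.65, -27.5, -22.2, -20, -0.6, 0.65, -32, -25.8, -20, -0.69, 0.65, -36.5, -29.5, -20, -0.69, 0.65, -41, -33.1, -20, -0.69, 0.65, -45.5, -36.8, -20, -0.69, 0.65, -50, -40.4, -20, -0.69, 0.65, -54, -43.6, -20, -0.69, 0.65, -56.5, -45.6, -20, -0.69, 0.65, -56.5, -45.6, -20, -0.69],
  "newtons": 40
}}

```text
t: 3.82
tool_pos: [0.6004, 0.0856, 0.4311]
eef_rot: [0.719, -3.058, 0.002]
contact_force: [-0.3, -0.0, -0.4]
finger_gap: 0.055
finger_force: 0.0
```

```bash
python3 -c "
from h import *
c=read_camera('scene'); cv2.imwrite('pics/s2.png',cv2.resize(c['color'][80:320,230:480,::-1],None,fx=2.4,fy=2.4))
go(.599,.0885,.295,117)"
```

```text
shift cm [ 0.02  0.09 13.61] spin -0.006 toolz [-0. -0. -1.] q7 1.88
```

>>> {"op": "jog_arm", "data": {
  "moves": [0.65, 0, 0.1, 5, 0, 0.65, 0, 0.1, 9, 0, 0.65, 0, 0.1, 11.2, 0, 0.65, 0, 0.1, 11.2, 0]
}}

```text
t: 4.38
tool_pos: [0.5973, 0.0913, 0.3178]
eef_rot: [0.73, -3.052, -0.001]
contact_force: [-0.2, 0.2, 0.1]
finger_gap: 0.0557
finger_force: 0.0
```

```bash
python3 -c "
from h import *
c=read_camera('scene'); a=cv2.resize(c['color'][100:280,270:470,::-1],None,fx=2.8,fy=2.8)
cv2.imwrite('pics/s3.png',a)
go(.599,.0885,.295,117)"
```

```text
shift cm [ 0.06 -0.26  2.44] spin -0.002 toolz [-0.001  0.    -1.   ] q7 1.9
```

View pics/s3.png

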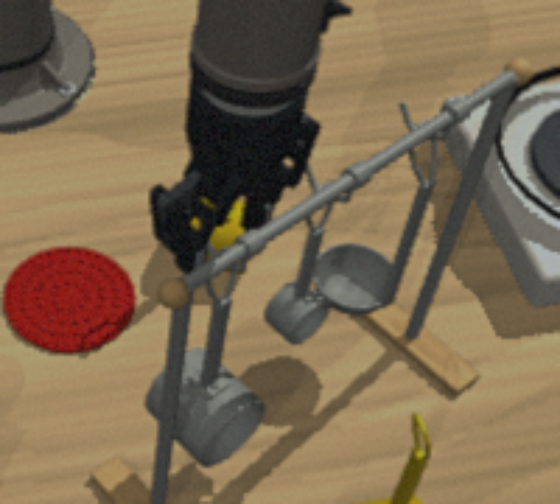

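The picture shows the gripper above the pan's hook, with its fingers on either side of the loop (≈220,270 px in the crop). Next I descend around the loop and close.

>>> {"op": "jog_arm", "data": {
  "moves": [0.65, 0, -0.1, 1.2, 0, 0.65, 0, -0.2, 2.2, 0, 0.65, 0, -0.2, 2.4, 0, 0.65, 0, -0.2, 2.4, 0]
}}

```text
t: 4.92
tool_pos: [0.5999, 0.0878, 0.2952]
eef_rot: [0.727, -3.056, -0.0]
contact_force: [-0.3, -0.3, 0.2]
finger_gap: 0.0555
finger_force: 0.0
```

>>> {"op": "jog_arm", "data": {
  "moves": [0.65, 0, 0, 0.2, 0, 0.65, 0, 0, 0.2, 0, 0, 0, 0, 0.2, 0, 0, 0, 0, 0.2, 0, 0, 0, 0, 0.2, 0, 0, 0, 0, 0.2, 0],
  "newtons": 60
}}

```text
t: 5.68
tool_pos: [0.6006, 0.0878, 0.2938]
eef_rot: [-0.726, 3.055, -0.0]
contact_force: [2.6, 1.0, 2.8]
finger_gap: 0.027
finger_force: 59.0
```

>>> {"op": "jog_arm", "data": {
  "moves": [0, 0, 0, -0.8, 0, 0, 0, 0, -1.6, 0, 0, 0, 0, -2.4, 0, 0, 0, 0, -2.4, 0, 0, 0, 0, -2.4, 0]
}}

```text
t: 6.3
tool_pos: [0.5996, 0.0879, 0.3171]
eef_rot: [0.727, -3.056, -0.0]
contact_force: [0.4, -0.2, -2.7]
finger_gap: 0.0266
finger_force: 59.2
```

```bash
python3 -c "
from h import *
C=[]
for n in('scene','top'):
    c=read_camera(n); C.append(c['color'][:,:,::-1])
    for k in ('milk_pan','pan_grip'): print(n,k,[(np.round(toworld(c,d['centre']),3).tolist(),round(d['confidence'],2)) for d in pinpoint(n,k)[:4]])
cv2.imwrite('pics/s4.png',cv2.resize(C[0][130:280,290:440],None,fx=3.6,fy=3.6))
s=status.sense();print(s['tool_pos'],s['contact_force'],s['finger_gap'])
R=Ro.from_rotvec(s['eef_rot']).as_matrix();print(R.T@[-.892,-.451,0])"
```

```text
scene milk_pan [([0.714, 0.22, 0.234], 0.96), ([0.597, 0.084, 0.343], 0.91)]
scene pan_grip [([0.716, 0.235, 0.113], 0.73), ([0.601, 0.092, 0.22], 0.66)]
top milk_pan [([0.594, 0.09, 0.342], 0.5)]
top pan_grip [([0.478, -0.376, 0.091], 0.39)]
[0.59977928 0.08784479 0.31709879] [-0.79917641  0.91367402 -2.41903476] 0.027130652692261042
[ 9.99531865e-01 -9.68680517e-04  3.35942016e-04]
```

View pics/s4.png

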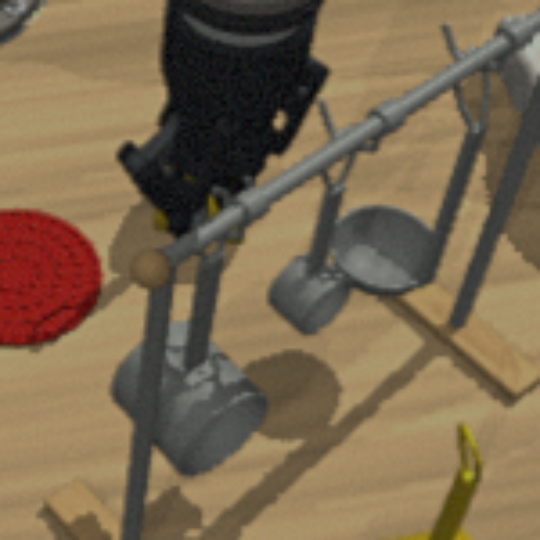

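>>> {"op": "jog_arm", "data": {
  "moves": [0, 1.5, 0, 0, 0, 0, 3, 0, 0, 0, 0, 5, 0, 0, 0, 0, 8, 0, 0, 0, 0, 12, 0, 0, 0, 0, 12, 0, 0, 0]
}}

```text
t: 7.35
tool_pos: [0.4895, 0.0313, 0.3173]
eef_rot: [0.723, -3.056, -0.002]
contact_force: [0.1, 0.1, -2.5]
finger_gap: 0.0266
finger_force: 59.5
```

```bash
python3 -c "
from h import *
s=status.sense();print(np.round(s['joint_positions'],3),s['tool_pos'],s['contact_force'],s['finger_gap'])
for n in('scene','top'):
    c=read_camera(n)
    for k in ('milk_pan','pan_grip','measure','ladle'): print(n,k,[(np.round(toworld(c,d['centre']),3).tolist(),round(d['confidence'],2)) for d in pinpoint(n,k)[:4]])
go(.431,-.138,.33)
"
```

```text
[-0.574  0.083  0.414  1.894 -0.037  1.173  1.889] [0.48947256 0.03129021 0.31732666] [ 0.14921499  0.13644225 -2.51795767] 0.026575038359478633
scene milk_pan [([0.339, 0.169, 0.238], 0.88), ([0.489, 0.024, 0.344], 0.77), ([0.712, 0.217, 0.233], 0.74)]
scene pan_grip [([0.489, 0.035, 0.216], 0.81), ([0.717, 0.232, 0.112], 0.72), ([0.344, 0.185, 0.11], 0.63)]
scene measure [([0.542, 0.186, 0.319], 0.96), ([0.595, 0.09, 0.318], 0.72)]
scene ladle [([0.495, 0.28, 0.319], 0.9)]
top milk_pan [([0.344, 0.173, 0.239], 0.79), ([0.72, 0.221, 0.231], 0.58), ([0.595, 0.09, 0.319], 0.3), ([0.499, 0.279, 0.317], 0.19)]
top pan_grip [([0.719, 0.233, 0.112], 0.91), ([0.345, 0.183, 0.108], 0.77)]
top measure [([0.544, 0.185, 0.322], 0.62)]
top ladle [([0.499, 0.281, 0.318], 0.56)]
shift cm [ 13.28 -12.56  -1.28] spin 0 toolz [-0. -0. -1.] q7 1.89
```

>>> {"op": "jog_arm", "data": {
  "moves": [0, 3, -2, 0, 0.15, 0, 6, -4, 0, 0.33, 0, 9, -7, 0, 0.51, 0, 11.5, -10, 0, 0.69, 0, 13.3, -12.6, 0, 0.87, 0, 13.3, -12.6, 0, 1.05, 0, 13.3, -12.6, 0, 1.23, 0, 13.3, -12.6, 0, 1.41, 0, 13.3, -12.6, 1, 1.59, 0, 13.3, -12.6, 2, 1.77, 0, 13.3, -12.6, 4, 1.95, 0, 13.3, -12.6, 6, 2.13, 0, 13.3, -12.6, 8, 2.31, 0, 13.3, -12.6, 9, 2.5, 0, 13.3, -12.6, 9, 2.5, 0, 13.3, -12.6, 9, 2.5]
}}

```text
t: 9.85
tool_pos: [0.4312, -0.1386, 0.2278]
eef_rot: [2.668, 1.658, 0.001]
contact_force: [-0.3, -0.5, -2.7]
finger_gap: 0.0266
finger_force: 59.5
```

```bash
python3 -c "
from h import *
s=status.sense();R=Ro.from_rotvec(s['eef_rot']).as_matrix();print(np.round(s['joint_positions'],3),s['tool_pos'],s['contact_force'],s['finger_gap'],'tx',R[:,0])
for n in('scene','top'):
    c=read_camera(n)
    for k in ('milk_pan','pan_grip','pan_mouth'): print(n,k,[(np.round(toworld(c,d['centre']),3).tolist(),round(d['confidence'],2)) for d in pinpoint(n,k)[:4]])
"
```

```text
[-0.407  0.109  0.634  2.1   -0.079  0.954 -0.188] [ 0.43118995 -0.13864818  0.22776533] [-0.28937667 -0.47632582 -2.65103764] 0.0266443813503237 tx [4.42516271e-01 8.96760462e-01 1.55347116e-04]
scene milk_pan [([0.339, 0.171, 0.239], 0.82), ([0.715, 0.218, 0.233], 0.69)]
scene pan_grip [([0.717, 0.233, 0.113], 0.93), ([0.344, 0.184, 0.109], 0.84), ([0.496, 0.281, 0.314], 0.7), ([0.423, -0.145, 0.128], 0.61)]
scene pan_mouth [([0.717, 0.265, 0.038], 0.69), ([0.356, 0.211, 0.042], 0.65), ([0.41, -0.179, 0.053], 0.64)]
top milk_pan [([0.716, 0.22, 0.235], 0.93), ([0.342, 0.169, 0.239], 0.72), ([0.542, 0.186, 0.319], 0.72), ([0.428, -0.134, 0.254], 0.6)]
top pan_grip [([0.718, 0.233, 0.111], 0.96), ([0.347, 0.186, 0.107], 0.9), ([0.428, -0.147, 0.13], 0.6)]
top pan_mouth [([0.717, 0.269, 0.04], 0.77), ([0.358, 0.213, 0.041], 0.68), ([0.473, -0.376, 0.094], 0.2)]
```

>>> {"op": "jog_arm", "data": {
  "moves": [0, 0, 0, 0.8, 0, 0, 0, 0, 1.5, 0, 0, 0, 0, 1.6, 0, 0, -1, 0, 1.5, 0, 0, -2, 0, 1.4, 0, 0, -3, 0, 1.3, 0, 0, -4, 0, 1.2, 0, 0, -5, 0, 1.2, 0, 0, -6, 0, 1.3, 0, 0, -7, 0, 1.35, 0, 0, -8, 0, 1.5, 0],
  "newtons": 25
}}

```text
t: 11.62
tool_pos: [0.3948, -0.2108, 0.2122]
eef_rot: [2.671, 1.654, 0.0]
contact_force: [-0.4, 0.0, -2.8]
finger_gap: 0.0266
finger_force: 59.5
```

```bash
python3 -c "
from h import *
s=status.sense();print(s['tool_pos'],s['contact_force'],s['finger_gap'])
c=read_camera('scene'); cv2.imwrite('pics/s5.png',cv2.resize(c['color'][100:270,80:300,::-1],None,fx=2.8,fy=2.8))
"
```

```text
[ 0.39477149 -0.21078905  0.21220515] [-0.40955464  0.02232534 -2.82606953] 0.02662294127955479
```

View pics/s5.png

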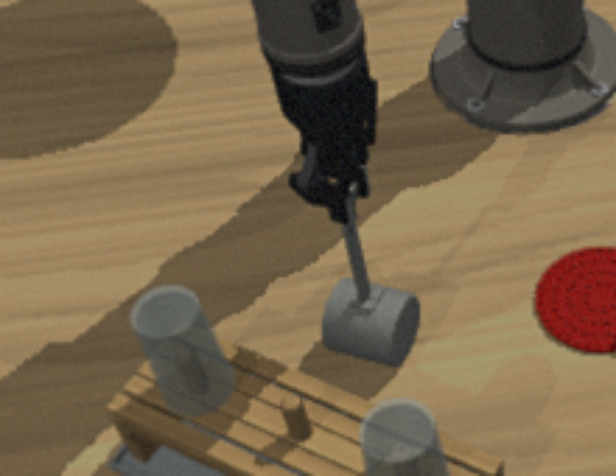

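The crop shows the pan hanging upright at (370,320), just above the counter and not touching it. I'll go back, reduce the grip and lower it until it touches.

>>> {"op": "jog_arm", "data": {
  "moves": [0.01, 2, 0, 0, 0, 0.01, 4, 0, 0, 0, 0.01, 6, 0, 0, 0, 0.01, 8, 0, 0, 0, 0.01, 8, 0, 0.2, 0, 0.01, 8, 0, 0.4, 0, 0.01, 8, 0, 0.4, 0],
  "newtons": 25
}}

```text
t: 12.55
tool_pos: [0.4336, -0.1387, 0.2109]
eef_rot: [2.67, 1.653, 0.009]
contact_force: [-0.6, 3.5, 18.4]
finger_gap: 0.0268
finger_force: 62.1
```

>>> {"op": "jog_arm", "data": {
  "moves": [0.42, 0, 0, 0, 0, 0.42, 0, 0, -0.1, 0, 0, 0, 0, -0.1, 0, 0, 0, 0, -0.1, 0, 0, 0, 0, -0.1, 0],
  "newtons": 20
}}

```text
t: 13.18
tool_pos: [0.4307, -0.1388, 0.2093]
eef_rot: [2.671, 1.654, 0.0]
contact_force: [-0.3, 0.1, 3.4]
finger_gap: 0.0281
finger_force: 19.7
```

>>> {"op": "jog_arm", "data": {
  "moves": [0, -1, 0, 0, 0, 0, -2, 0, -0.1, 0, 0, -3, 0, -0.2, 0, 0, -4, 0, -0.25, 0, 0, -5, 0, -0.25, 0, 0, -6, 0, -0.2, 0, 0, -7, 0, -0.1, 0, 0, -8, 0, 0.1, 0]
}}

```text
t: 14.18
tool_pos: [0.3947, -0.211, 0.2083]
eef_rot: [2.671, 1.654, -0.0]
contact_force: [0.1, -0.3, 5.4]
finger_gap: 0.0288
finger_force: 19.4
```

```bash
cat > t.py <<'E'
from h import *
s=status.sense();G=s['tool_pos'];print(G,s['contact_force'],s['finger_gap'],s['finger_force'])
d=np.array([-.4425,-.8968]); n=np.array([-d[1],d[0]])
for nme in('scene','top'):
    P=cloud(read_camera(nme)); a=(P[:,:2]-G[:2])@d; b=(P[:,:2]-G[:2])@n
    m=(abs(b)<.045)&(a>-.3)&(a<.12)&(P[:,2]<.2)&(P[:,2]>.012)
    h=P[m&(abs(b)<.008)]; a2=a[m&(abs(b)<.008)]
    print(nme,"a,zmax profile",[(round(x,2),round(float(h[abs(a2-x)<.006][:,2].max()),3)) for x in np.arange(-.27,.1,.015) if (abs(a2-x)<.006).any()])
E
python3 t.py
```

```text
[ 0.39473973 -0.21096532  0.20826532] [ 0.13972205 -0.27594497  5.35109954] 0.028753858586600838 19.43599291553255
scene a,zmax profile [(np.float64(-0.1), 0.064), (np.float64(-0.09), 0.096), (np.float64(-0.07), 0.096), (np.float64(-0.06), 0.093), (np.float64(-0.04), 0.131), (np.float64(-0.03), 0.167), (np.float64(-0.01), 0.199)]
top a,zmax profile [(np.float64(-0.1), 0.063), (np.float64(-0.09), 0.1), (np.float64(-0.07), 0.097), (np.float64(-0.06), 0.097), (np.float64(-0.04), 0.124), (np.float64(-0.03), 0.167), (np.float64(-0.01), 0.194)]
```

>>> {"op": "jog_arm", "data": {
  "moves": [0, -2, 0, 0.4, 0, 0, -3.9, 0, 1, 0, 0, -5.7, 0, 1.7, 0, 0, -7.5, 0, 2.6, 0, 0, -9.2, 0, 3.6, 0, 0, -10.8, 0, 4.8, 0, 0, -12.3, 0, 6.1, 0, 0, -13.7, 0, 7.6, 0, 0, -14.9, 0, 9.1, 0, 0, -16.1, 0, 10.8, 0, 0, -17, 0, 12.5, 0, 0, -17.9, 0, 14.3, 0, 0, -17.9, 0, 14.3, 0]
}}

```text
t: 15.9
tool_pos: [0.3139, -0.3704, 0.0643]
eef_rot: [-2.67, -1.651, 0.003]
contact_force: [0.1, -0.0, -0.1]
finger_gap: 0.027
finger_force: 19.7
```

```bash
python3 t.py
```

```text
[ 0.31394257 -0.37044991  0.06425725] [ 0.06047427 -0.03086523 -0.08787112] 0.027026111023755288 19.715139269828796
scene a,zmax profile [(np.float64(-0.24), 0.08), (np.float64(-0.22), 0.085), (np.float64(-0.21), 0.087), (np.float64(-0.19), 0.089), (np.float64(-0.18), 0.093), (np.float64(-0.16), 0.093), (np.float64(-0.15), 0.061), (np.float64(-0.13), 0.063), (np.float64(-0.12), 0.067), (np.float64(-0.1), 0.07), (np.float64(-0.09), 0.073), (np.float64(-0.07), 0.075), (np.float64(-0.06), 0.077), (np.float64(-0.04), 0.08), (np.float64(-0.03), 0.198), (np.float64(-0.01), 0.17), (np.float64(0.0), 0.095)]
top a,zmax profile [(np.float64(-0.24), 0.075), (np.float64(-0.22), 0.083), (np.float64(-0.21), 0.088), (np.float64(-0.19), 0.09), (np.float64(-0.18), 0.092), (np.float64(-0.16), 0.092), (np.float64(-0.15), 0.064), (np.float64(-0.13), 0.067), (np.float64(-0.12), 0.07), (np.float64(-0.1), 0.069), (np.float64(-0.09), 0.073), (np.float64(-0.07), 0.075), (np.float64(-0.06), 0.077), (np.float64(-0.04), 0.081), (np.float64(-0.03), 0.199)]
```

>>> {"op": "jog_arm", "data": {
  "moves": [0, -0.5, 0, 1.5, 0, 0, -0.8, 0, 2.6, 0, 0, -1, 0, 3.5, 0, 0, -1.1, 0, 3.8, 0, 0.6, -1.1, 0, 3.8, 0, 0.6, -1.1, 0, 3.8, 0, 0.6, -1.1, 0, -1, 0, 0.6, -1.1, 0, -6, 0, 0.6, 5, 0, -9, 0, 0.6, 9, 0, -9, 0, 0.6, 9, 0, -9, 0]
}}

```text
t: 17.38
tool_pos: [0.3576, -0.2865, 0.1557]
eef_rot: [-2.665, -1.663, -0.004]
contact_force: [0.1, 0.0, -0.0]
finger_gap: 0.0515
finger_force: 0.0
```

```bash
cat > u.py <<'E'
from h import *
s=status.sense();print(s['tool_pos'],s['contact_force'],s['finger_gap'])
o=np.array([.335,-.33]); d=np.array([-.4425,-.8968]); n=np.array([-d[1],d[0]])
for nme in('scene','top'):
    c=read_camera(nme)
    if nme=='scene': cv2.imwrite('pics/s6.png',cv2.resize(c['color'][90:270,50:300,::-1],None,fx=2.6,fy=2.6))
    P=cloud(c)
    m=(P[:,0]<.47)&(abs((P[:,:2]-o)@n)<.07)&(abs((P[:,:2]-o)@d)<.22)
    Q=P[m&(P[:,2]>.066)&(P[:,2]<.085)]; (cx,cy),rad=cv2.minEnclosingCircle(Q[:,:2].astype(np.float32)*1000)
    print(nme,"pan top centre",np.round(np.median(Q,0),4),"circle",cx,cy,rad,"z pct",np.percentile(Q[:,2],[5,50,95]))
    H=P[m&(P[:,2]>.028)&(P[:,2]<.055)&((P[:,:2]-np.median(Q,0)[:2])@d>.05)]
    vx,vy,x0,y0=cv2.fitLine(H[:,:2].astype(np.float32),cv2.DIST_HUBER,0,.01,.01).ravel(); a=(H[:,:2]-np.median(Q,0)[:2])@d
    print("handle",len(H),"dir",vx,vy,np.degrees(np.arctan2(vy,vx)),"pt",x0,y0,"a range",a.min(),a.max(),"z",np.median(H[:,2]),"slope",np.polyfit(a,H[:,2],1)[0])
E
python3 u.py
```

```text
[ 0.35762681 -0.28648921  0.15574298] [ 0.08539562  0.00251705 -0.000713  ] 0.05147634791956082
scene pan top centre [ 0.3993 -0.2003  0.0748] circle 396.0382385253906 -199.7254638671875 38.48542022705078 z pct [0.06997773 0.07478983 0.07790179]
handle 259 dir 0.40683788 0.91350037 65.993645 pt 0.3429789 -0.32483453 a range 0.050145041786080896 0.19885996162727773 z 0.040617811381641694 slope 0.03652923325076251
top pan top centre [ 0.3976 -0.1982  0.0745] circle 396.87725830078125 -199.10494995117188 37.972740173339844 z pct [0.06993316 0.07451412 0.07884889]
handle 104 dir 0.3935417 0.91930676 66.82494 pt 0.36340988 -0.27572337 a range 0.050458909982276194 0.11984464846729685 z 0.04003726421079634 slope -0.011876055697126851
```

View pics/s6.png

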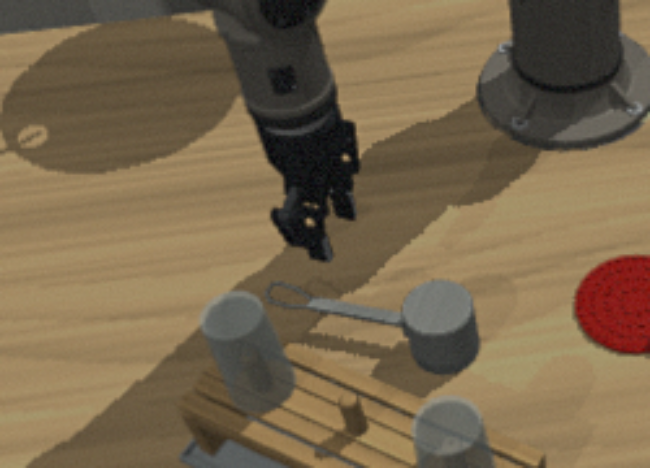

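The pan now stands mouth down on the counter (440,325 px in the crop), its handle lying to the left and reachable from above.

```bash
python3 -c "
from h import *
go(.3723,-.2544,.017,156.2)"
```

```text
shift cm [ 3.89 -0.07 13.85] spin -0.045 toolz [ 0.001  0.    -1.   ] q7 0.36
```

>>> {"op": "jog_arm", "data": {
  "moves": [0.6, 2, 0, 2, -0.02, 0.6, 3.8, -0.1, 5, -0.045, 0.6, 3.8, -0.1, 9, -0.045, 0.6, 3.8, -0.1, 12, -0.045, 0.6, 3.8, -0.1, 13.8, -0.045, 0.6, 3.8, -0.1, 13.8, -0.045, 0, 3.8, -0.1, 13.8, -0.045, 0, 3.8, -0.1, 13.8, -0.045, 0, 3.8, -0.1, 13.8, -0.045, 0, 3.8, -0.1, 13.8, -0.045],
  "newtons": 110
}}

```text
t: 18.73
tool_pos: [0.3718, -0.256, 0.0181]
eef_rot: [2.632, 1.712, 0.001]
contact_force: [-1.9, -1.5, 6.8]
finger_gap: 0.0134
finger_force: 107.3
```

>>> {"op": "jog_arm", "data": {
  "moves": [0, 0, 0, -1, 0, 0, 0, 0, -4, 0, 0, 0, 0, -8, 0, 0, 0, 0, -12, 0, 0, 0, 0, -16, 0, 0, 0, 0, -17, 0, 0, 0, 0, -17, 0]
}}

```text
t: 19.6
tool_pos: [0.3715, -0.2548, 0.1873]
eef_rot: [-2.632, -1.715, -0.002]
contact_force: [-0.0, -0.0, -3.7]
finger_gap: 0.0136
finger_force: 107.7
```

```bash
cat > v.py <<'E'
from h import *
import sys
s=status.sense();G=s['tool_pos'];R=Ro.from_rotvec(s['eef_rot']).as_matrix();print(G,s['contact_force'],s['finger_gap'],s['finger_force'],np.round(s['joint_positions'],2))
tx=R[:2,0]; ty=R[:2,1]; print("tx",tx)
for nme in('scene','top'):
    P=cloud(read_camera(nme)); a=(P[:,:2]-G[:2])@tx; b=(P[:,:2]-G[:2])@ty
    m=(a>.025)&(a<.12)&(abs(b)<.05)&(P[:,2]>G[2]+.04)&(P[:,2]<G[2]+.09)
    Q=P[m]; qa=a[m]; k=qa>.045
    c,r_=cv2.minEnclosingCircle(np.c_[a[m],b[m]].astype(np.float32)*1000)
    A=np.c_[a[m],b[m],np.ones(m.sum())][k]; co=np.linalg.lstsq(A,Q[k][:,2]-G[2],rcond=None)[0]
    h=(a<-.03)&(a>-.14)&(abs(b)<.012)&(abs(P[:,2]-G[2]-.02)<.03); hp=np.polyfit(a[h],P[h][:,2],1) if h.sum()>5 else None
    print(nme,m.sum(),"circle a,b mm",np.round(c,1),round(r_,1),"top plane slopes",np.round(co,3),"z med-G",np.median(Q[:,2])-G[2],"handle",h.sum(),hp,np.polyfit(a[h],b[h],1) if h.sum()>5 else None)
E
python3 v.py
```

```text
[ 0.37149787 -0.25484019  0.18730178] [-0.04179243 -0.04198205 -3.74027113] 0.013570864589671152 107.72774934768677 [-0.23  0.19  0.79  2.16 -0.18  0.86  0.25]
tx [0.40421235 0.91466459]
scene 659 circle a,b mm [62.3 -0. ] 38.6 top plane slopes [-0.066 -0.075  0.059] z med-G 0.055456237670503505 handle 131 [-0.12488139  0.19998613] [0.06710262 0.0070249 ]
top 571 circle a,b mm [62.5  0. ] 37.7 top plane slopes [-0.039  0.008  0.057] z med-G 0.054636988664004266 handle 0 None None
```

```bash
python3 -c "
from h import *
go(.4921,-.2485,.25)"
```

```text
shift cm [ 5.48 10.85 -6.41] spin 0 toolz [-0.002  0.001 -1.   ] q7 0.25
```

>>> {"op": "jog_arm", "data": {
  "moves": [0, 0, 0, -3, 0, 0, 0, 0, -6.4, 0.1, 0, 0.5, 1, -6.4, 0.27, 0, 1, 2, -6.4, 0.44, 0, 1.6, 3.2, -6.4, 0.61, 0, 2.2, 4.4, -6.4, 0.78, 0, 2.8, 5.6, -6.4, 0.95, 0, 3.4, 6.8, -6.4, 1.12, 0, 4, 8, -6.4, 1.29, 0, 4.5, 9, -6.4, 1.46, 0, 5, 10, -6.4, 1.63, 0, 5.5, 10.8, -6.4, 1.795, 0, 5.5, 10.8, -6.4, 1.795, 0, 5.5, 10.8, -6.4, 1.795]
}}

```text
t: 21.45
tool_pos: [0.4915, -0.2489, 0.2503]
eef_rot: [2.982, -0.986, -0.003]
contact_force: [0.3, -0.5, -2.4]
finger_gap: 0.0134
finger_force: 107.8
```

```bash
python3 v.py; python3 -c "
from h import *
go(.4921,-.2485,.25)
c=read_camera('top'); cv2.imwrite('pics/t7.png',cv2.resize(c['color'][130:290,270:460,::-1],None,fx=3,fy=3))"
```

```text
[ 0.49147206 -0.24887347  0.25028852] [ 0.30090414 -0.48188031 -2.41409359] 0.013400839924134586 107.84292340278625 [-0.46  0.41  1.08  1.88 -0.41  1.1  -1.44]
tx [ 0.80285422 -0.59617226]
scene 919 circle a,b mm [63.6  0.3] 38.1 top plane slopes [-0.077  0.063  0.06 ] z med-G 0.05542570549559239 handle 129 [-0.11026812  0.26455901] [0.07278783 0.0063892 ]
top 192 circle a,b mm [ 66.4 -15.5] 33.8 top plane slopes [-0.036  0.115  0.06 ] z med-G 0.055103771959589265 handle 28 [-0.07350448  0.26836905] [ 0.03678987 -0.0062919 ]
shift cm [ 0.   -0.06  0.09] spin 0 toolz [-0.001  0.001 -1.   ] q7 -1.44
```

View pics/t7.png

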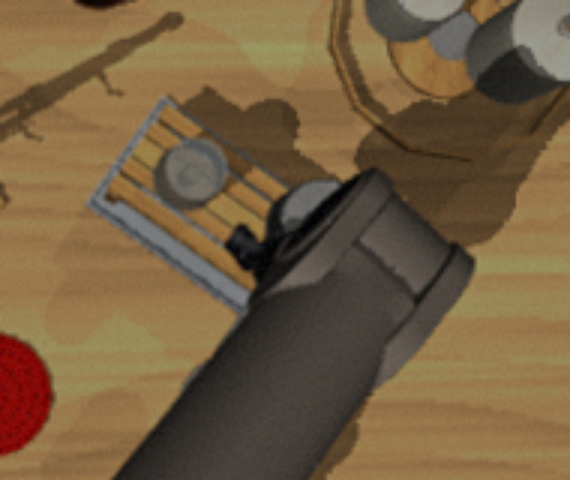

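The top view shows the tall glass (310,210) and the short glass (190,170) undisturbed, with the pan hidden under the arm over the middle. The numbers put its centre within a few mm of the peg, so I lower it.

>>> {"op": "jog_arm", "data": {
  "moves": [0, 0, 0, 3, 0, 0, 0, 0, 6, 0, 0, 0, 0, 9, 0, 0, 0, 0, 11, 0, 0, 0, 0, 12, 0, 0, 0, 0, 12.8, 0, 0, 0, 0, 13.1, 0, 0, 0, 0, 13.1, 0]
}}

```text
t: 22.6
tool_pos: [0.4927, -0.249, 0.1206]
eef_rot: [-2.981, 0.99, -0.001]
contact_force: [0.4, 0.3, -2.0]
finger_gap: 0.0132
finger_force: 107.8
```

```bash
python3 v.py
```

```text
[ 0.49271805 -0.24895662  0.12060105] [ 0.44133     0.27057491 -2.00296325] 0.01321014848157101 107.83815264701843 [-0.31  0.57  0.9   1.99 -0.6   0.86 -1.29]
tx [ 0.80141133 -0.59811337]
scene 774 circle a,b mm [63.4  0.7] 39.0 top plane slopes [-0.072  0.061  0.06 ] z med-G 0.0556320609400673 handle 130 [-0.10754964  0.13530717] [0.07097393 0.00556521]
top 130 circle a,b mm [ 66.  -17.5] 32.1 top plane slopes [-0.019  0.104  0.059] z med-G 0.055408999145110036 handle 0 None None
```

>>> {"op": "jog_arm", "data": {
  "moves": [0, 0, 0, 0.2, 0, 0, 0, 0, 0.4, 0, 0, 0, 0, 0.6, 0, 0, 0, 0, 0.8, 0, 0, 0, 0, 0.8, 0]
}}

```text
t: 23.32
tool_pos: [0.4923, -0.2488, 0.1121]
eef_rot: [-2.981, 0.99, 0.001]
contact_force: [-0.3, -0.2, -1.7]
finger_gap: 0.0132
finger_force: 107.8
```

>>> {"op": "jog_arm", "data": {
  "moves": [0, 0, 0, 0.1, 0, 0, 0, 0, 0.2, 0, 0, 0, 0, 0.3, 0, 0, 0, 0, 0.3, 0]
}}

```text
t: 23.82
tool_pos: [0.4924, -0.2488, 0.1092]
eef_rot: [-2.981, 0.99, 0.0]
contact_force: [0.5, 0.9, -3.3]
finger_gap: 0.0136
finger_force: 107.8
```

>>> {"op": "jog_arm", "data": {
  "moves": [0, 0, 0, 0.1, 0, 0, 0, 0, 0.2, 0, 0, 0, 0, 0.2, 0]
}}

```text
t: 24.2
tool_pos: [0.4925, -0.2488, 0.1072]
eef_rot: [-2.981, 0.99, 0.0]
contact_force: [1.1, 0.6, -3.6]
finger_gap: 0.0133
finger_force: 107.9
```

>>> {"op": "jog_arm", "data": {
  "moves": [0, 0, 0, 0.1, 0, 0, 0, 0, 0.2, 0, 0, 0, 0, 0.2, 0]
}}

```text
t: 24.58
tool_pos: [0.4923, -0.2487, 0.1061]
eef_rot: [-2.98, 0.99, 0.0]
contact_force: [-4.8, 4.8, 10.0]
finger_gap: 0.0132
finger_force: 109.3
```

```bash
python3 v.py
```

```text
[ 0.49229289 -0.24871878  0.10608764] [-4.83666802  4.83903491  9.9883143 ] 0.01324549900736741 109.33632731437683 [-0.29  0.59  0.88  2.   -0.62  0.84 -1.28]
tx [ 0.80123481 -0.59834961]
scene 764 circle a,b mm [61.4  1. ] 38.7 top plane slopes [-0.068  0.064  0.061] z med-G 0.056959158871020585 handle 121 [-0.08189434  0.12172325] [0.04714219 0.00380183]
top 126 circle a,b mm [ 65.9 -15.4] 33.3 top plane slopes [-0.022  0.126  0.061] z med-G 0.056414444316655585 handle 0 None None
```

>>> {"op": "jog_arm", "data": {
  "moves": [0.25, 0, 0, 0, 0, 0.4, 0, 0, 0, 0, 0.6, 0, 0, 0, 0, 0.6, 0, 0, 0, 0]
}}

```text
t: 25.18
tool_pos: [0.4925, -0.2489, 0.1052]
eef_rot: [2.981, -0.99, 0.0]
contact_force: [-0.7, -0.4, 0.2]
finger_gap: 0.051
finger_force: 0.0
```

```bash
python3 v.py
```

```text
[ 0.49247543 -0.24891284  0.10523799] [-0.65816566 -0.39006611  0.23325286] 0.050994323073562206 0.0 [-0.29  0.59  0.88  2.   -0.62  0.83 -1.28]
tx [ 0.80132634 -0.59822746]
scene 770 circle a,b mm [62.2  0.5] 38.5 top plane slopes [-0.088  0.075  0.063] z med-G 0.05737643985639179 handle 119 [-0.10213028  0.12092474] [0.05317007 0.00454232]
top 124 circle a,b mm [ 66.5 -15.6] 34.1 top plane slopes [-0.021  0.163  0.062] z med-G 0.057089497048636445 handle 0 None None
```

>>> {"op": "jog_arm", "data": {
  "moves": [0.6, 0, 0, -1, 0, 0.6, 0, 0, -5, 0, 0.6, 0, 0, -10, 0, 0.6, 0, 0, -14, 0, 0.6, -4, 0, -17, 0, 0.6, -10, 0, -17, 0, 0.6, -11, 0, -17, 0, 0.6, -11, 0, -17, 0]
}}

```text
t: 26.28
tool_pos: [0.4038, -0.18, 0.2747]
eef_rot: [-2.975, 0.977, 0.002]
contact_force: [0.9, -0.5, -0.6]
finger_gap: 0.0511
finger_force: 0.0
```

```bash
cat > w.py <<'E'
from h import *
ims=[]
for n in("scene","top"):
    c=read_camera(n); ims.append(c["color"][:,:,::-1]); P=cloud(c)
    Q=P[(np.linalg.norm(P[:,:2]-[.541,-.285],axis=1)<.06)&(P[:,2]>.15)&(P[:,2]<.175)]; ce=np.median(Q,0)
    I=Q[np.linalg.norm(Q[:,:2]-ce[:2],axis=1)<.028]
    print(n,"top",np.round(ce,4),cv2.minEnclosingCircle(Q[:,:2].astype(np.float32)*1000),"tilt",np.round(np.linalg.lstsq(np.c_[I[:,:2],np.ones(len(I))],I[:,2],rcond=None)[0][:2],3))
    for k in "pan_mouth free_peg glass_tall glass_short ladle measure".split(): print(k,[(np.round(toworld(c,d["centre"]),3).tolist(),round(d["confidence"],2)) for d in pinpoint(n,k)[:4]])
cv2.imwrite("pics/f.png",np.hstack([cv2.resize(ims[0][180:330,90:290],(400,300)),cv2.resize(ims[1][140:290,270:470],(400,300))]))
E
python3 w.py
```

```text
scene top [ 0.547  -0.2862  0.1628] ((542.4462280273438, -286.3602600097656), 38.715824127197266) tilt [0.005 0.003]
pan_mouth [([0.541, -0.286, 0.088], 0.92), ([0.715, 0.267, 0.037], 0.65), ([0.355, 0.215, 0.038], 0.58)]
free_peg [([0.477, -0.378, 0.091], 0.74), ([0.537, -0.281, 0.089], 0.57)]
glass_tall [([0.476, -0.379, 0.088], 0.83), ([0.545, 0.187, 0.319], 0.15)]
glass_short [([0.61, -0.196, 0.09], 0.97)]
ladle [([0.493, 0.282, 0.322], 0.59)]
measure [([0.545, 0.187, 0.316], 0.67)]
top top [ 0.5435 -0.2842  0.1625] ((543.931640625, -285.3620910644531), 38.299835205078125) tilt [-0.008 -0.002]
pan_mouth [([0.718, 0.266, 0.038], 0.75), ([0.545, -0.288, 0.087], 0.65), ([0.358, 0.213, 0.038], 0.64)]
free_peg [([0.539, -0.287, 0.085], 0.74), ([0.594, 0.089, 0.319], 0.28)]
glass_tall [([0.474, -0.375, 0.088], 0.82)]
glass_short [([0.609, -0.193, 0.086], 0.74)]
ladle [([0.497, 0.283, 0.32], 0.94)]
measure [([0.545, 0.185, 0.323], 0.76)]
```

View pics/f.png

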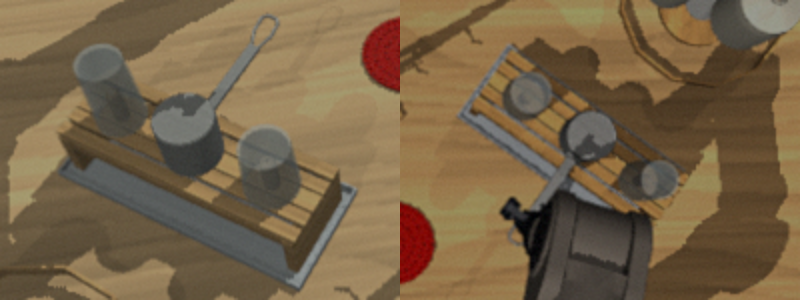

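The pan sits flat and mouth down over the middle peg (left half 187,130 px; right half 588,135 px). Both glasses are standing, the ladle and measuring cup are still on their hooks, and the gripper is clear.

```bash
python3 -c "
from plant import r
print(r.sign_off())"
```

```text
the job is handed in; nothing more can be done
None
```

The milk pan is mouth down over the middle peg with its rim flat on the rack, and it has been let go. The glasses, ladle and measuring cup are where they were, and I handed the job in at about 26 s; the hand-in gave no verdict.

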